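Clear the way and hold the shears cage ajar

TASK

Clear the space in front of the shears cage: stand the blue thread reel upright in the brown wooden tray with the other reels and lay the purple marker flat in the white pen tray. Then lift the cage's drooping bolt so that its nose clears the bent-up lip of the keeper, draw it fully back before the gate starts to swing, without wrenching it against the lip, and pull the sprung gate open until its free edge stands about 8 cm out. Finish while holding the gate ajar and still with the bolt drawn back, and leave the pin tin, tape measure and stamp where they are.

Things in the scene. Friction and masses are not known exactly. Their poses are not given: they have to be found in the camera images.
- cage: grey steel wire cage, fixed, 110 deep x 236 wide x 156 high. Origin: centre of its underside; x front to back (gate in the front plane x = -55 mm), y to the left seen from the front, z up. Gate 186 wide, 12 thick, 10 to 152 mm above the table, hung on the left post (y = +94 mm), free edge on the right (y = -92 mm). The bolt sits on its upper sheet panel, the keeper on the right post
- gate_hinge (a point): point on the gate's vertical hinge axis, at the front plane of the cage, 80 mm above the table
- gate (a joint): gate angle in rad: 0 shut, grows as the free (right) edge swings out to the front, clockwise seen from above; stop at 1.0. The free edge stands 0.186 m x sin(angle) out, so 8 cm is about 0.45. A hinge spring shuts it: closing moment 0.15 N m at 0, 0.285 N m at 0.45
- bolt_knob (a point): grip centre of the brass bolt knob, round, 16 mm across, lying along cage x, from 26 to 55 mm in front of the gate (this point 41 mm in front). Gate shut and bolt home: 118 mm right of the hinge axis, 110 mm above the table hanging, 118 mm with the bolt level. Pinch it from above, fingers left and right of it: the guides stand only 22 mm off the gate
- bolt (a joint): how far the bolt is drawn back, m: 0 home in the keeper, 0.034 fully drawn (stop); it slides along its own length to the left, towards the hinge (cage +y), with about 1 N friction and stays where it is left
- bolt_lift (a joint): lift of the sagging bolt, rad: 0 hanging, 0.10 level, stop at 0.16. It swings in the rear guide, pivot 42 mm right of the hinge axis (76 mm from the knob when home, 42 mm when drawn) at 118 mm height; falls back by its weight, 140 g. The nose clears the lip above about 0.08 (knob raised 6.1 mm; level is 7.6 mm, the stop 12 mm). Keep the knob near 118 mm height while drawing
- bolt_nose (a point): underside of the bolt's turned-down nose at the right end of the 10 mm steel rod. Home and hanging it lies about 13 mm below the top of the lip and 9 mm to its right
- keeper_lip (a point): top edge of the upturned lip, 3.5 mm thick, of the brass keeper on the cage's right post; the nose must pass over it, moving to the left. A closed strap in front of the bolt keeps the gate shut until the bolt is drawn out of it
- reel_tray: brown wooden tray, fixed, outside 160 (x) x 98 (y) x 22 high, walls and floor 4 mm. Origin: centre of its underside. Two reels (red, white; up to 52 mm high, 29 across) stand fixed at x = +56 mm; the rest, x from -76 to +38 mm, is free
- pen_tray: white plastic tray, fixed, outside 160 (x) x 98 (y) x 22 high, walls and floor 4 mm. Origin: centre of its underside. A black marker is fixed in it along x at y = +32 mm; y from -45 to +20 mm is free
- blue_reel: blue thread reel, 29 mm across, 40 high, 35 g, standing loose in front of the cage. Origin: centre of its underside, z up its axis
- purple_marker: purple felt marker lying loose in front of the cage, 132 long along its own y, 14 wide, 16 high, 18 g. Origin: centre of its underside
- snap_press: hand lever press, green, fixed to the table behind the work, 426 high. Origin: centre of its underside; x away from the robot, y left, z up. Its base reaches from x = -87 to +128 and y = -62 to +62 mm; its red lever grip stands at x = -127 to -68, y = -51 to -25, z = 334 to 425 mm: move past in front of it
- pin_tin: bystander: round red and white pin tin, 62 across, 25 high. Origin: centre of its underside
- tape_measure: bystander: yellow round tape measure, 52 x 69 x 20. Origin: centre of its underside
- stamp: bystander: wooden hand stamp with black knob, 28 x 44 x 55. Origin: centre of its underside

How it is judged (in metres and radians):
On the way, in this order (a step that is already met when the one before it is completed fails the run):
1. the blue reel stands upright in the wooden reel tray and the purple marker lies in the white pen tray, both let go, with the gate still bolted (x of blue_reel in the frame of reel_tray between -0.076 and 0.076 m and y of blue_reel in the frame of reel_tray between -0.045 and 0.045 m and z of blue_reel in the frame of reel_tray below 0.01 m and linear speed of each of blue_reel, purple_marker below 0.03 m/s and contact force between the fingers and blue_reel below 0.1 N and angle between blue_reel's own z axis and vertical below 0.2 rad and x of purple_marker in the frame of pen_tray between -0.076 and 0.076 m and y of purple_marker in the frame of pen_tray between -0.045 and 0.045 m and z of purple_marker in the frame of pen_tray below 0.012 m and contact force between the fingers and purple_marker below 0.1 N and value of joint bolt below 0.01 m and value of joint gate below 0.06 rad), for 0.2 s.
2. the bolt is drawn back (at least 28 of 34 mm) while the gate is still shut (value of joint bolt above 0.028 m and value of joint gate below 0.1 rad), for 0.1 s.
At the end, for the whole second after the job is handed in: gate held still by the robot (over 0.5 N) at 0.30 to 0.70 rad, its free edge 5.5 to 12 cm out; bolt drawn at least 22 mm; blue reel upright on the floor of the reel tray, purple marker flat on the floor of the pen tray, both let go and at rest (x of blue_reel in the frame of reel_tray between -0.076 and 0.076 m and y of blue_reel in the frame of reel_tray between -0.045 and 0.045 m and z of blue_reel in the frame of reel_tray below 0.01 m and linear speed of each of blue_reel, purple_marker below 0.03 m/s and contact force between the fingers and blue_reel below 0.1 N and angle between blue_reel's own z axis and vertical below 0.2 rad and x of purple_marker in the frame of pen_tray between -0.076 and 0.076 m and y of purple_marker in the frame of pen_tray between -0.045 and 0.045 m and z of purple_marker in the frame of pen_tray below 0.012 m and contact force between the fingers and purple_marker below 0.1 N and value of joint gate between 0.3 and 0.7 rad and velocity of joint gate between -0.06 and 0.06 rad/s and value of joint bolt above 0.022 m and contact force between any of the fingers, the arm and gate above 0.5 N); the arm keeps its last pose, push and grip.
It fails at once if the pin tin is shifted more than 25 mm (distance of pin_tin from where it was at the start of the episode above 0.025 m).
It fails at once if the tape measure is shifted more than 25 mm (distance of tape_measure from where it was at the start of the episode above 0.025 m).
It fails at once if the stamp is shifted more than 25 mm (distance of stamp from where it was at the start of the episode above 0.025 m).
It fails at once if the bolt is wrenched against the keeper's lip with more than 40 N (contact force between bolt and keeper_c0 above 40 N).
It also fails if it takes over 72 s, if anything falls off the work surface, if the arm or the gripper's body presses on something with over 40 N, if the wrist force passes 120 N, or if a joint passes its speed limit or range.

ROBOT

A 6-joint arm with a two-finger parallel gripper is mounted at the origin on a cart in front of the work surface, level with it; the furniture and walls round the work are solid. World frame = base frame: x ahead of the robot, y to its left, z up, the work surface at z = 0. Lengths are in mm, angles in rad, forces in N, time in s.
With the tool pointing down it reaches from about 300 to 875 mm from the base axis. Payload 6.4 kg.
Tool frame: the origin (TCP) lies at the very end of the fingers, on their centre line; the grasp point (between the pads) lies ctrl.grasp_offset behind it (ctrl.grasp_offset is the distance from the TCP to the grasp point, in mm); z points along the fingers, y is the line along which they close (so a half turn about z gives the same grasp; the last joint's range is limited). The gripper opens to 85 mm and grips with 20 to 120 N. Pads are 22 mm wide; open, the fingers measure 114 mm over their backs; the gripper's body (76 mm by 85 mm) begins 54 mm behind the grasp point. The pads swing forward as they close: fully open they stand 13 mm farther back than shut.
Start: joints at [-1.368, 0.181, 1.607, -0, 1.354, -0.206], TCP at [228.584, -527.627, 231.288] pointing down, gripper open.
Joint ranges: [-2.99, 2.99], [-0.89, 2.07], [0.3, 2.58], [-1.14, 4.28], [0, 2.63], [-3.12, 3.12]. Speed limits (rad/s): [2.57, 2.57, 3.01, 3.14, 3.14, 3.14].

INTERFACE

Orientations are given as a 3x3 rotation matrix whose columns are the frame's x, y, z axes.
In Python, from cell import ctrl gives the robot as it stands. Calls block until the motion is done:
- ctrl.move_ptp(position, orientation): joint-space move of the TCP to a pose.
- ctrl.line_to(position, ori=None, feed=150, f_stop=None): straight line of the TCP; ori=None keeps the orientation; feed is the mean speed in mm/s. With f_stop (N) it stops when the force on the tool has changed by that much, and returns True; else False.
- ctrl.set_joints(angles): joint-space move.
- ctrl.release() and ctrl.clamp(f_grip=None): open the fingers fully, or close them until they stop; f_grip is the grip in N (None keeps the last).
- ctrl.pause(seconds).
- ctrl.inverse_kinematics(position, orientation): joint angles nearest the present ones, or None.
- ctrl.sense(): the state.
- ctrl.capture(name): name is "side" or "top"; returns (picture, depth): 400x640x3 uint8, red, green, blue; 400x640 float32, mm along the optical axis (not along the pixel's ray), 0 where there is no reading.
- ctrl.camera_params(name): a dict with "K" (3x3 intrinsics, pixels), "position" and "attitude" of the camera in the world. Camera axes: x right, y down, z forward; pixel columns grow to the right and rows downward; lengths in mm; the calibration is good to about 2 mm. A picture is of the moment at which its call begins. camera_params takes no time and is no camera call.
A pose or a line that the arm cannot do raises ctrl.MotionError and nothing moves.
- ctrl.job_done(): hands the job in; it is judged then, once.
The state is a dict: "time_s": time; "joint_pos": joint angles; "joint_velocities": joint speeds; "joint_torque": joint torques, N m; "eef_pos": TCP position; "orientation": TCP orientation; "wrist_force": force on the tool from outside, world axes, zero at the start; "moment": the same for the moment, N m; "grip_width": finger opening in mm; "finger_force": force on a finger pad.
Only numpy, scipy, OpenCV 4.12 (cv2) and the standard library are available. Lean on these libraries where they do the work, as an engineer would, in place of code of your own. Each camera call takes 0.05 s, during which the arm holds its last target. There are 200 camera calls.

## Working session

There is one attempt and no reset: what is moved stays moved. The work goes in short steps, each a Python script; the robot and the scene stay as the last script left them, time stands still between calls to the robot, and variables do not carry over. Pictures are saved under pics/ and viewed, at most 10 in all, crops included, and the job is handed in when it is done.

```bash
ls; mkdir -p pics
python3 - <<'E'
from cell import ctrl
import cv2,numpy as np
print(ctrl.grasp_offset, ctrl.sense())
for n in("side","top"):
    p,d=ctrl.capture(n); cv2.imwrite(f"pics/{n}0.png",p[:,:,::-1]); np.savez(f"{n}0.npz",p=p,d=d); print(n,ctrl.camera_params(n), (d>0).mean())
E
```

```text
pics
18.700000000000003 {'time_s': 0.0, 'joint_pos': array([-1.36829578e+00,  1.81552108e-01,  1.60800370e+00,  2.09406301e-05,
        1.35380329e+00, -2.06310485e-01]), 'joint_velocities': array([-2.22048070e-04, -6.28993897e-05, -8.83164242e-04,  1.43859558e-03,
       -9.19242435e-04,  2.16634579e-03]), 'joint_torque': array([ 1.05118261e-04, -4.44867826e+01, -3.51339447e+01, -3.68480305e-04,
        8.89225543e-03,  2.61194906e-06]), 'eef_pos': array([ 228.47663113, -527.05794949,  230.38001706]), 'orientation': array([[ 9.17595970e-01,  3.97514179e-01, -3.35233139e-04],
       [ 3.97514137e-01, -9.17594411e-01,  1.73445607e-03],
       [ 3.81862826e-04, -1.72478981e-03, -9.99998440e-01]]), 'wrist_force': array([-0.21223285, -0.61038595,  0.0404447 ]), 'moment': array([ 0.0252143 ,  0.01022188, -0.00703476]), 'finger_force': 0.0, 'grip_width': 85.55095143799956}
side {'K': array([[474.08971502,   0.        , 318.67891905],
       [  0.        , 474.08971502, 198.41442348],
       [  0.        ,   0.        ,   1.        ]]), 'position': array([276.94995205, 785.54652761, 547.86449599]), 'attitude': array([[-0.96069286, -0.10703306,  0.25615064],
       [-0.27705706,  0.42803776, -0.86024593],
       [-0.01756739, -0.89740047, -0.44086709]])} 0.94576953125
top {'K': array([[446.47427594,   0.        , 317.1387324 ],
       [  0.        , 446.47427594, 198.55656426],
       [  0.        ,   0.        ,   1.        ]]), 'position': array([ 331.24447843,  -84.01586221, 1170.77862266]), 'attitude': array([[ 5.84434259e-02, -9.76905359e-01,  2.05524414e-01],
       [-9.98290674e-01, -5.71272569e-02,  1.23372379e-02],
       [-3.11267862e-04, -2.05894136e-01, -9.78574222e-01]])} 0.9962265625
```

View pics/top0.png

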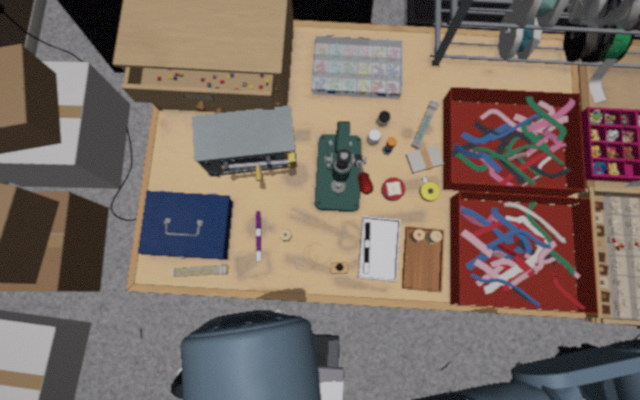

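View pics/side0.png

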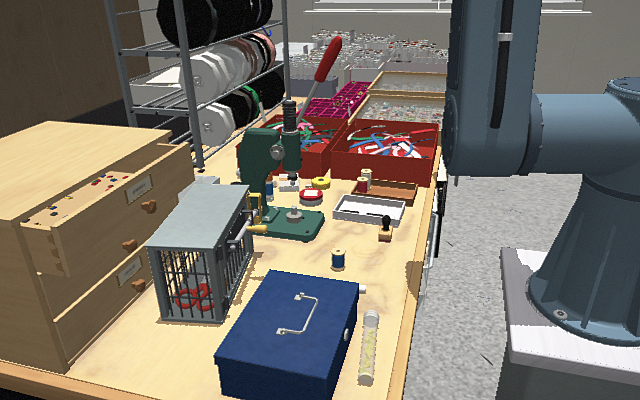

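Top view: cage roof about (243,135), knob near (290,158), purple marker at (258,236), blue reel at (286,236), pen tray (380,249), reel tray (423,259). The stamp is at (339,268). In the side view the knob/bolt is near (250,230). I'll zoom in and compute point maps.

```bash
cat > h.py <<'E'
import numpy as np,cv2
from cell import ctrl
def xyz(n,d):
    c=ctrl.camera_params(n);v,u=np.mgrid[:400,:640]
    r=np.stack([(u-c["K"][0,2])/c["K"][0,0],(v-c["K"][1,2])/c["K"][1,1],np.ones_like(u,float)],-1)
    return (r*d[...,None])@c["attitude"].T+c["position"]
def ray(n,u,v,z):
    c=ctrl.camera_params(n);r=c["attitude"]@np.linalg.solve(c["K"],[u,v,1.]);o=c["position"]
    return o+r*(z-o[2])/r[2]
def proj(n,p):
    c=ctrl.camera_params(n);q=c["K"]@(c["attitude"].T@(np.array(p)-c["position"]));return q[:2]/q[2]
E
python3 - <<'E'
from h import *
for n in("top","side"):
    z=np.load(n+"0.npz");P=xyz(n,z["d"]);np.save(n+"P.npy",P);p=z["p"]
    if n=="top":
        for u,v in[(258,225),(286,236),(286,229),(380,249),(410,250),(430,270),(366,270),(243,130),(200,125),(290,118),(200,150),(292,155),(290,160),(339,265),(398,230)]: print(u,v,P[v,u].round(1), ray("top",u,v,0).round(1))
        c=p[100:210,190:300]
        c2=p[200:300,240:460]
        cv2.imwrite("pics/c1.png",np.ascontiguousarray(cv2.resize(c,None,fx=5,fy=5,interpolation=2)[:,:,::-1]))
        cv2.imwrite("pics/c2.png",np.ascontiguousarray(cv2.resize(c2,None,fx=3.6,fy=3.6,interpolation=2)[:,:,::-1]))
    else:
        cv2.imwrite("pics/c3.png",np.ascontiguousarray(cv2.resize(p[170:330,140:300],None,fx=3.7,fy=3.7,interpolation=2)[:,:,::-1]))
    hsv=cv2.cvtColor(p,cv2.COLOR_RGB2HSV)
    for name,lo,hi in[("purple",(125,70,30),(165,255,255)),("blue",(95,90,30),(122,255,255)),("white",(0,0,190),(180,45,255)),("brass",(15,130,90),(32,255,255))]:
        m=cv2.inRange(hsv,lo,hi);k,l,s,ce=cv2.connectedComponentsWithStats(m)
        for i in range(1,k):
            if s[i,4]>12:
                q=P[l==i];md=np.median(q,0)
                if 150<md[0]<800 and abs(md[1])<600: print(n,name,s[i],md.round(),q.min(0).round(),q.max(0).round())
E
```

```text
258 225 [493.8  80.   19.5] [496.6  82.8   0. ]
286 236 [466.4   3.2  45.1] [471.8   6.7   0. ]
286 229 [485.1   5.   38.4] [490.3   8.1   0. ]
380 249 [ 451.5 -240.7    5. ] [ 452.1 -241.4    0. ]
410 250 [ 453.4 -318.6    6. ] [ 454.  -319.8    0. ]
430 270 [ 404.9 -370.9    6. ] [ 405.3 -372.4    0. ]
366 270 [ 394.4 -204.5   21.5] [ 395.6 -206.8    0. ]
243 130 [701.7 116.2 156.3] [758.8 147.    0. ]
200 125 [707.4 219.8 159. ] [766.5 267.6   0. ]
290 118 [736.8   5.3 161.3] [801.6  19.6   0. ]
200 150 [645.4 213.2 157.4] [694.2 259.4   0. ]
292 155 [650.4  -4.5 142.7] [694.7   6.5   0. ]
290 160 [ 6.379e+02 -5.000e-01  1.420e+02] [680.2  11.    0. ]
339 265 [ 401.  -133.9   53.3] [ 404.3 -136.3    0. ]
398 230 [ 503.  -285.1   13.1] [ 504.9 -287.4    0. ]
top purple [461 132   8   7  13] [ 780. -458.    5.] [ 759. -473.    1.] [ 788. -443.   41.]
top purple [479 158  23  15  49] [ 684. -516.   34.] [ 657. -560.    2.] [ 704. -476.   87.]
top purple [460 207  16  13  34] [ 553. -456.   35.] [ 539. -477.    4.] [ 576. -423.   89.]
top purple [491 211  20  23  38] [ 533. -533.   38
[... 5353 characters left out ...]
]
side white [359 373  14   4  23] [359. 289.  20.] [350. 286.  16.] [369. 292.  23.]
side white [430 380   4   7  14] [ 256. -455. -752.] [ 248. -471. -758.] [ 260. -440. -747.]
side white [441 381   6   4  16] [ 218. -470. -751.] [ 206. -483. -756.] [ 223. -459. -745.]
side brass [312 176  18  14 178] [ 607. -349.   15.] [ 587. -410.   -3.] [ 635. -334.   20.]
side brass [247 193  14  14  43] [636.   4. 132.] [634.  -6. 116.] [658.  12. 140.]
side brass [247 198   4  11  24] [657.   9. 122.] [655.  -4. 105.] [659.  17. 131.]
side brass [254 208   8  16  78] [636.   8.  89.] [634.  -9.  78.] [647.  13. 112.]
side brass [247 225  20   8 103] [604.  85. 111.] [277.  76. 106.] [626. 786. 548.]
```

View pics/c1.png

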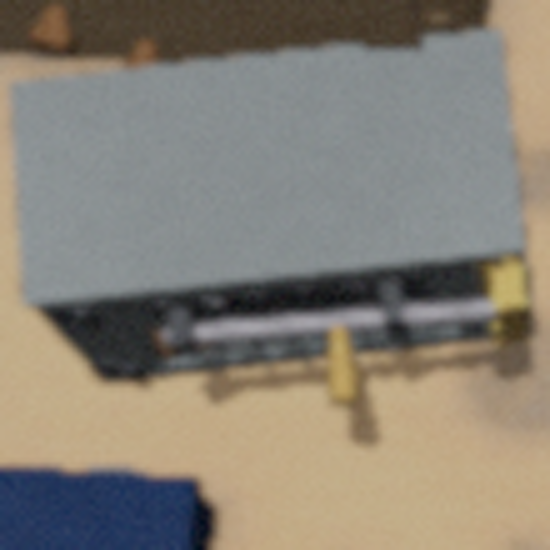

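View pics/c2.png

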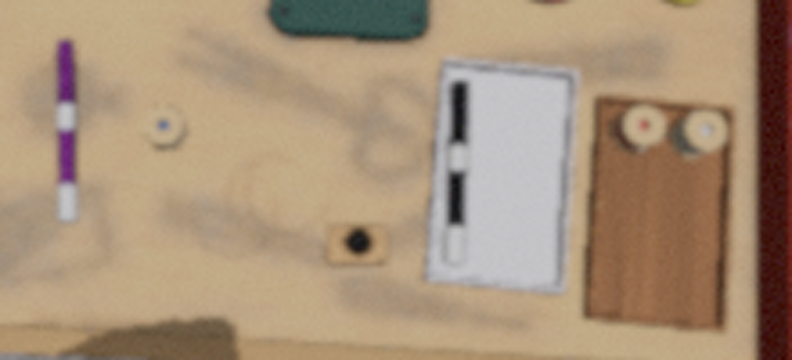

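View pics/c3.png

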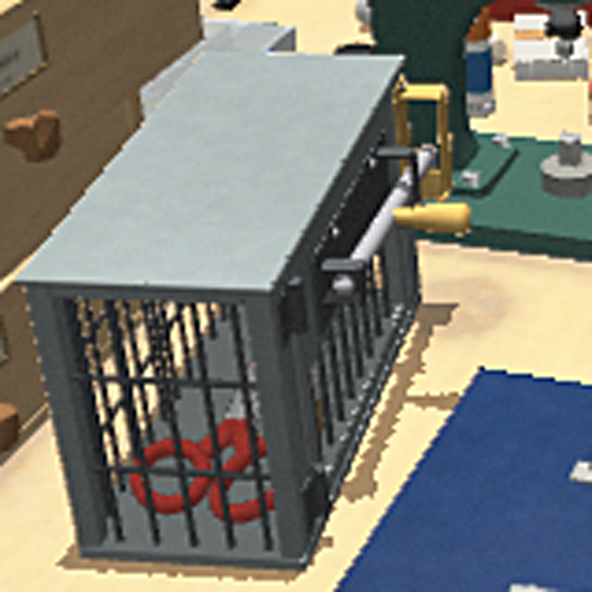

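The crops show: roof quad at about (193,117), (290,106), (294,150), (196,161) in the top view, knob at (258,167–180), rear guide near (225,165), front guide near (269,157), keeper near (292,160). Marker runs (258,211)–(259,261) and the blue reel top is at (285.5,235). The press's lever is near (366,183). Next I fit the poses.

Run:
```python
from h import *
z=np.load("top0.npz");p=z["p"];P=np.load("topP.npy");hsv=cv2.cvtColor(p,cv2.COLOR_RGB2HSV)
def rect(m,zz,name):
    m=cv2.morphologyEx(m.astype(np.uint8),cv2.MORPH_OPEN,np.ones((3,3)))
    c=max(cv2.findContours(m,cv2.RETR_EXTERNAL,1)[0],key=cv2.contourArea)[:,0]
    w=np.array([ray("top",*q,zz)[:2] for q in c],np.float32);b=cv2.minAreaRect(w);print(name,b,cv2.boxPoints(b).round(1).tolist())
v,u=np.mgrid[:400,:640]
box=lambda a,b,c,d:(u>a)&(u<b)&(v>c)&(v<d)
roof=box(185,300,95,170)&(P[...,2]>148)&(P[...,2]<175)&(hsv[...,1]<60)&(hsv[...,2]>100)
rect(roof,156,"roof")
rect(box(350,402,212,285)&(hsv[...,1]<50)&(hsv[...,2]>130)|box(362,370,222,275),22,"pen")
rect(box(400,447,222,296)&(hsv[...,0]<14)&(hsv[...,1]>90)&(hsv[...,2]<200)&(P[...,0]<560),22,"reeltray")
print("sample hsv",hsv[260,425],hsv[260,400],hsv[130,240],hsv[260,450])
mk=box(250,266,205,270)&(P[...,2]>8);mk=mk.astype(np.uint8);rect(mk,14,"marker(depth)")
rect(box(252,265,208,264)&(((hsv[...,0]>125)&(hsv[...,0]<170)&(hsv[...,1]>60))|(hsv[...,1]<45)&(hsv[...,2]>160)),16,"marker(col)")
m=(box(275,297,224,248)&(P[...,2]>28)).astype(np.uint8);M=cv2.moments(m,True);c=(M["m10"]/M["m00"],M["m01"]/M["m00"]);print("reel",c,ray("top",*c,36))
s=np.load("side0.npz")["p"];hs=cv2.cvtColor(s,cv2.COLOR_RGB2HSV)
# reel side blue body centroid z~20
print("reel side", ray("side",338.5,261,20))
kt=box(250,268,162,184)&(hsv[...,0]>12)&(hsv[...,0]<35)&(hsv[...,1]>100);print("knob top px",np.c_[u,v][0:0],u[kt].min(),u[kt].max(),v[kt].min(),v[kt].max(),u[kt].mean(),v[kt].mean(),ray("top",u[kt].mean(),v[kt].mean(),113),P[kt].mean(0))
Ps=np.load("sideP.npy");ks=box(246,268,222,235)&(hs[...,0]>12)&(hs[...,0]<35)&(hs[...,1]>110);print("knob side",u[ks].min(),u[ks].max(),v[ks].min(),v[ks].max(),u[ks].mean(),v[ks].mean(),ray("side",u[ks].mean(),v[ks].mean(),110))
print("press grip", P[183,366],Ps[60,328],"press base",ray("top",317,209,15),ray("top",360,209,15))
print("bin near tray",P[250,451],P[250,456],P[190,400],"tape",P[190,430])
```

```text
roof ((695.1687622070312, 115.66742706298828), (114.19682312011719, 239.89646911621094), 9.83777141571045) [[618.4000244140625, 224.10000610351562], [659.4000244140625, -12.300000190734863], [771.9000244140625, 7.199999809265137], [730.9000244140625, 243.60000610351562]]
pen ((452.8948974609375, -236.01210021972656), (102.1844482421875, 163.38265991210938), 87.48174285888672) [[369.0, -283.5], [532.2999877929688, -290.6000061035156], [536.7999877929688, -188.60000610351562], [373.5, -181.39999389648438]]
reeltray ((432.0588684082031, -347.99761962890625), (95.72994232177734, 154.7460174560547), 87.40593719482422) [[352.6000061035156, -392.29998779296875], [507.20001220703125, -399.29998779296875], [511.5, -303.70001220703125], [356.8999938964844, -296.70001220703125]]
sample hsv [ 13 131 140] [ 18  73 193] [ 98  14 142] [ 12  96 106]
marker(depth) ((466.69781494140625, 77.1152572631836), (130.99554443359375, 13.028715133666992), 4.9655351638793945) [[400.8999938964844, 77.9000015258789], [402.0, 65.0], [532.5, 76.30000305175781], [531.4000244140625, 89.30000305175781]]
marker(col) ((
[... 300 characters left out ...]
     ]
reel side [467.19861367  17.10559888  20.        ]
knob top px [] 254 262 166 180 258.1609195402299 173.9655172413793 [606.42045894  77.13984679 113.        ] [609.06605562  78.72283829 102.79342656]
knob side 247 266 223 232 257.4225352112676 228.14788732394365 [607.47877961  79.83556261 110.        ]
press grip [ 521.39686824 -157.40165349  419.7562756 ] [ 528.62176216 -142.98596013  379.8946949 ] press base [545.919583   -70.72183352  15.        ] [ 552.52824279 -183.71863202   15.        ]
bin near tray [ 458.94515796 -423.30375117   12.20994334] [ 454.55562922 -422.11578365   58.61841767] [ 607.39367537 -285.86670522   25.87560948] tape [ 612.66156086 -365.31417619   23.17964031]
```

```bash
cat >> h.py <<'E'
def R(deg):
    c,s=np.cos(np.radians(deg)),np.sin(np.radians(deg))
    return np.array([[c,s,0],[s,-c,0],[0,0,-1.]])
def st(t=""):
    s=ctrl.sense();print(t,round(s["time_s"],2),s["eef_pos"].round(1),"w",round(s["grip_width"],1),"F",s["wrist_force"].round(1),"ff",round(s["finger_force"],1));return s
def snap(n,f,a=None,k=1):
    p,d=ctrl.capture(n)
    q=p if a is None else p[a[2]:a[3],a[0]:a[1]]
    cv2.imwrite(f,np.ascontiguousarray(cv2.resize(q,None,fx=k,fy=k)[:,:,::-1]));return p,xyz(n,d)
E
python3 - <<'E'
from h import *
ctrl.move_ptp([390,-150,200],R(90))
ctrl.move_ptp([470.8,7,120],R(90)); 
ctrl.line_to([470.8,7,20]); st("at reel")
ctrl.clamp(25); st("grip"); 
ctrl.line_to([470.8,7,110]); st("lift")
ctrl.move_ptp([390,-150,130],R(90))
ctrl.move_ptp([407,-347,110],R(87)); 
ctrl.line_to([407,-347,40])
print(ctrl.line_to([407,-347,21],feed=30,f_stop=4)); st("down")
ctrl.release(); st("rel")
ctrl.line_to([407,-347,120]); 
ctrl.move_ptp([390,-150,150],R(60)); st()
p,P=snap("top","pics/t1.png",(240,460,200,300),3.6)
E
```

```text
at reel 3.24 [471.6   6.3  20.9] w 85.5 F [-0.4  0.1  0.1] ff 0.0
grip 3.8 [471.2   7.   20.5] w 27.9 F [-0.5  0.6  6.6] ff 24.6
lift 4.55 [470.1   7.1 109.2] w 27.8 F [-0.3  0.7 -0.8] ff 24.7
True
down 7.25 [ 407.  -347.1   24.3] w 27.7 F [-0.2  0.1  3.9] ff 25.3
rel 7.85 [ 406.7 -346.5   24. ] w 85.6 F [1.2 0.2 0.4] ff 0.0
 9.46 [ 390.1 -150.4  149.7] w 85.7 F [ 0.5 -0.8  0.4] ff 0.0
```

View pics/t1.png

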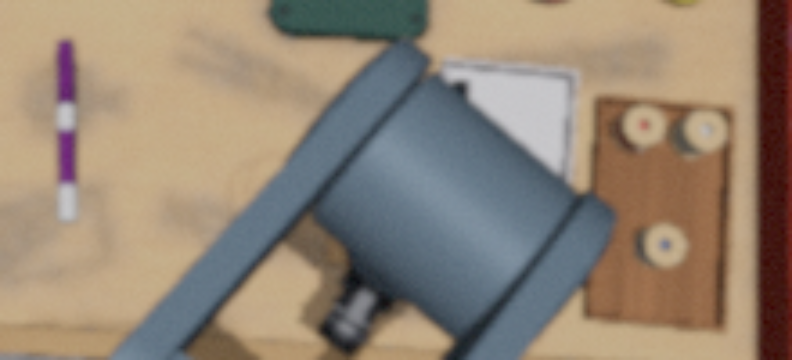

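The blue reel stands upright in the tray at crop (664,246), and the marker is undisturbed. Next, the marker.

Run:
```python
from h import *
ctrl.move_ptp([466.7,77,110],R(5)); 
ctrl.line_to([466.7,77,8],feed=100); 
ctrl.clamp(25); st("grip"); 
ctrl.line_to([466.7,77,120]); st("lift")
ctrl.move_ptp([390,-140,140],R(0))
ctrl.move_ptp([452.4,-248,100],R(-2.5)); 
print(ctrl.line_to([452.4,-248,22.5],feed=50,f_stop=5)); st("down")
ctrl.release(); st("rel")
ctrl.line_to([452.4,-248,130]); 
ctrl.move_ptp([390,-100,160],R(0)); 
ctrl.move_ptp([440,60,190],R(5)); st()
p,P=snap("top","pics/t2.png",(340,460,210,300),5)
```

```text
grip 12.7 [466.9  77.    8.2] w 12.4 F [-0.2 -0.3  2.5] ff 26.2
lift 13.6 [465.9  77.  119.1] w 12.3 F [-0.3  0.1  0.4] ff 25.8
False
down 16.8 [ 452.6 -248.2   22.8] w 12.2 F [-0.6 -0.2 -0.9] ff 25.8
rel 17.5 [ 452.4 -248.    22.5] w 85.5 F [ 0.4 -0.5  0. ] ff 0.0
 19.77 [440.2  59.1 189.4] w 85.2 F [-0.3  0.5  0.5] ff 0.0
```

View pics/t2.png

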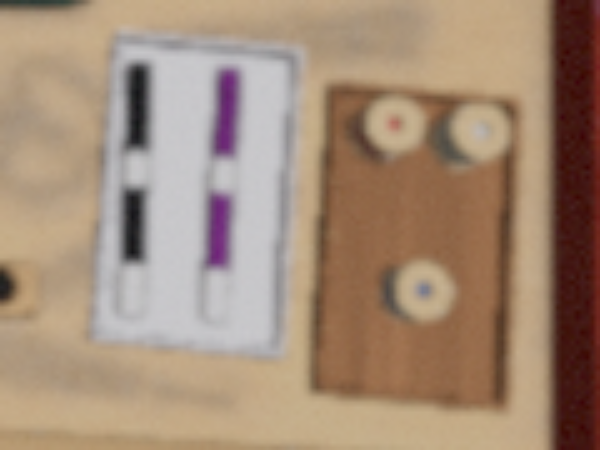

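Both items are placed: the marker lies flat in the pen tray at crop (220,195) and the reel stands at (424,290). Now grip the knob.

Run:
```python
from h import *
ctrl.move_ptp([560,70,190],R(9.8)); 
ctrl.line_to([605.5,77,190]); st()
print(ctrl.line_to([605.5,77,97],feed=80,f_stop=4)); st("down")
ctrl.clamp(30); st("grip"); 
snap("side","pics/s3.png",(140,340,130,330),3)
```

```text
20.83 [604.4  76.6 189.8] w 85.6 F [-0.3  0.5 -0.6] ff 0.0
False
down 22.15 [606.1  76.9  97.7] w 85.7 F [-0.4 -0.1  1.1] ff 0.0
grip 22.79 [605.5  78.2  97.1] w 14.3 F [0.6 5.5 0.6] ff 31.0
```

View pics/s3.png

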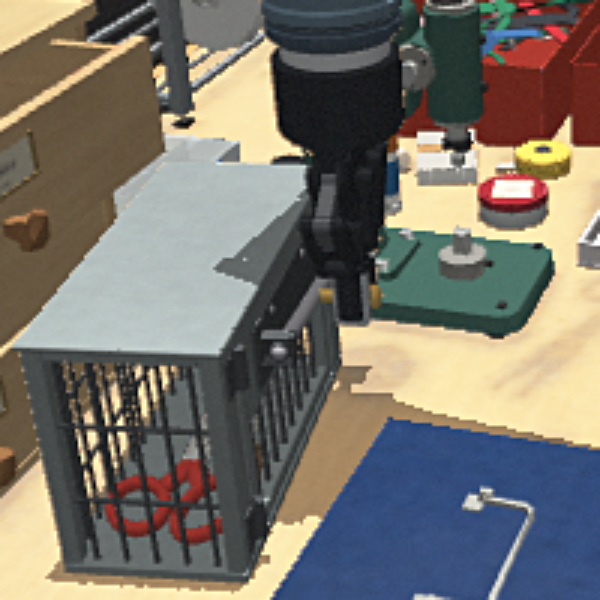

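The fingers hold the knob, seen at crop (350,297), with a width of 14.3 mm. Now lift and draw.

Run:
```python
from h import *
ey=np.array([-.171,.985,0]);s=ctrl.sense()["eef_pos"]
a=np.array([605.5,77.5,97.])
print(ctrl.line_to(a+[0,0,8.6],feed=15,f_stop=12)); st("lift")
b=a+[0,0,8.6]
for k in(12,24,33):
    r=ctrl.line_to(b+ey*k,feed=25,f_stop=12); q=st(f"draw{k} {r}"); print(((q["eef_pos"]-s)@ey).round(1))
    if r: break
ctrl.pause(.2);st()
snap("side","pics/s4.png",(140,340,130,330),3)
```

```text
False
lift 23.57 [605.1  77.7 105.1] w 14.0 F [-0.2  4.5 -4.7] ff 30.0
draw12 False 24.2 [603.3  89.6 105.6] w 14.5 F [-2.8  1.  -3.5] ff 30.1
11.6
draw24 False 24.83 [601.2 101.6 105.5] w 14.4 F [-1.8  1.4 -3.3] ff 30.2
23.8
draw33 False 25.34 [599.7 110.5 105.6] w 14.2 F [-3.7  0.4 -2.3] ff 30.2
32.8
 25.54 [599.8 110.1 105.5] w 14.5 F [-4.2  0.6 -2.8] ff 30.2
```

View pics/s4.png

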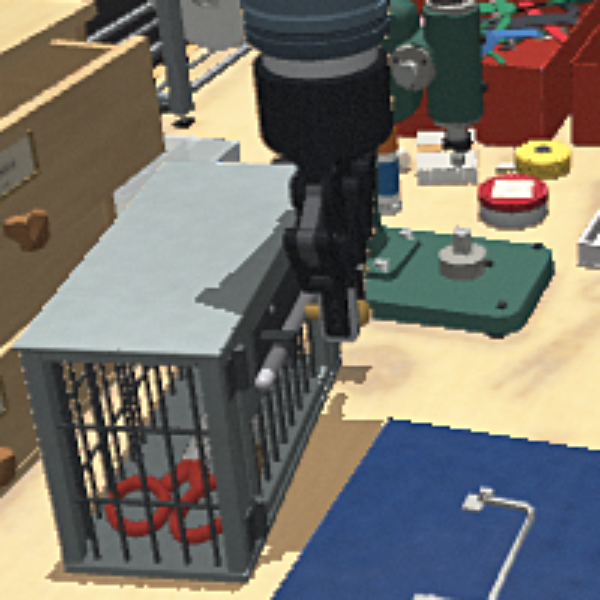

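The bolt is drawn: the rod end now projects left at crop (265,378) and the gate is still shut. Now swing the gate about its hinge.

Run:
```python
from h import *
H=np.array([626,200.5]);a=np.array([599.6,110.2]);d=a-H
for th in np.arange(.06,.481,.06):
    c,s=np.cos(th),np.sin(th);q=H+np.array([[c,s],[-s,c]])@d
    r=ctrl.line_to([*q,105.6],R(9.8-np.degrees(th)),feed=25,f_stop=20); st(f"{th:.2f} {r}")
    if r: break
ctrl.pause(.5);st()
p,P=snap("top","pics/t5.png",(180,340,100,220),5)
np.savez("t5.npz",p=p,P=P)
snap("side","pics/s5.png",(140,340,130,330),3)
```

```text
0.06 False 25.98 [594.7 111.7 105.8] w 14.5 F [ 0.1 -1.2 -5.3] ff 30.1
0.12 False 26.36 [589.4 113.9 105.8] w 14.6 F [-0.  -2.  -5.2] ff 30.1
0.18 False 26.73 [584.2 116.3 105.7] w 14.2 F [ 0.5 -0.6 -4.3] ff 30.1
0.24 False 27.11 [579.2 119.  105.7] w 14.7 F [-0.5 -0.4 -3.6] ff 30.1
0.30 False 27.48 [574.4 122.  105.7] w 14.1 F [ 0.4 -0.7 -4.4] ff 30.1
0.36 False 27.86 [569.7 125.2 105.7] w 13.9 F [ 1.6 -0.4 -4.3] ff 30.1
0.42 False 28.23 [565.3 128.7 105.7] w 14.4 F [ 2.3 -0.5 -4.1] ff 30.1
0.48 False 28.61 [561.1 132.5 105.7] w 14.7 F [ 1.3 -0.7 -3.3] ff 30.1
 29.11 [561.  132.6 105.6] w 14.4 F [ 2.  -1.7 -3.2] ff 30.1
```

View pics/s5.png

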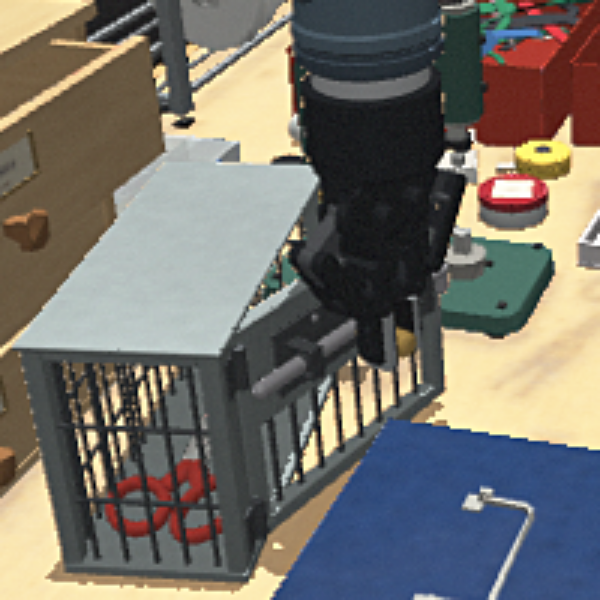

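The gate stands open with its free edge near crop (435,340). The fingers still hold the knob and the bolt is drawn back. The angle follows the commanded 0.48 rad with a steady pull. Handing in.

```bash
python3 -c "
from cell import ctrl
print(ctrl.job_done())"
```

```text
the job is handed in; nothing more can be done
None
```

I handed the job in with the gate held still by the bolt knob at about 0.48 rad (commanded, not measured) and the bolt drawn about 33 mm. The reel stands upright in the wooden tray and the marker lies flat in the pen tray. No verdict came back, and the one doubt is whether holding by the knob, with no finger on the gate itself, counts as touching the gate.

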